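# Close up the LED junction box and snap its cap on

### The arm

A 6-joint arm with a two-finger parallel gripper is mounted at the origin on the work surface. World frame = base frame: x ahead of the robot, y to its left, z up, the work surface at z = 0. Lengths are in m, angles in rad, forces in N, time in s.
With the tool pointing down it reaches from about 0.35 to 0.8 m from the base axis. Payload 7.3 kg.
Tool frame: the origin (TCP) lies midway between the tips of the shut fingers; the grasp point (between the pads) lies manip.grasp_offset behind it (manip.grasp_offset is the distance from the TCP to the grasp point, in m); z points along the fingers, x is the direction in which the jaws open and shut, and the axes are right-handed (so a half turn about z gives the same grasp; the last joint's range is limited). The gripper opens to 85 mm and grips with 20 to 120 N. Pads are 22 mm wide; open, the fingers measure 114 mm over their backs; the gripper's body (76 mm by 85 mm) begins 54 mm behind the grasp point. The pads swing forward as they close: fully open they stand 13 mm farther back than shut.
Start: joints at [0.988, 0.342, 1.524, -0, 1.275, -0.146], TCP at [0.222, 0.476, 0.231] pointing down, gripper open.
Joint ranges: [-2.53, 2.53], [-0.77, 2.02], [0.04, 2.7], [-1, 4.14], [0.28, 2.66], [-3.11, 3.11]. Speed limits (rad/s): [2.57, 2.57, 3.14, 3.14, 3.14, 3.14].

### API

Orientations are given as a 3x3 rotation matrix whose columns are the frame's x, y, z axes.
In Python, from workcell import manip gives the robot as it stands.
- The arm moves only by the shell command python3 -m handwheel 'ROWS' [FORCE]. ROWS is JSON, a list of rows, each a list of 3 entries, a list of its own where there are three numbers: the opening, from -1 (shut) to 1 (fully open), so that 0 is half open, then the shift along the tool's x, y, z in mm, then the turn, a rotation vector about the tool's x, y, z in rad. A call has 1 to 8 rows; each row is the pose to reach, as a shift and turn from the pose commanded when the call began, along the tool's axes at that moment; what a row does not reach only later rows make up. A row lasts 1/8 s, in which the tool goes at most 62.5 mm and 10.7 degrees, less where a joint would pass 70% of its speed; a pose out of reach is approached as far as the arm can. A call with a gripper value outside its range is refused whole. The fingers move at their own pace and stop on an object; FORCE is the grip in N (left out, the last holds). Time passes only in rows, so rows that repeat a pose let the fingers close. It gives the time, the measured TCP pose, the force and the opening at its end, in the units of the state.
- manip.observe(): the state, without advancing time (a new reading comes with each control period).
- manip.read_camera(name): name is "side" or "top" or "wrist"; returns the picture (400x640x3 uint8, blue, green, red); there is no depth.
- manip.camera_params(name): a dict with "fx", "fy", "cx", "cy" (pixels), "k1" (the pictures are not rectified: a ray, as slopes to the right and down, at radius r is drawn at 1 + k1 r^2 times it, then the intrinsics apply), "view" (4x4, takes a point from world to camera coordinates); the wrist camera has in their place "tool_from_camera" (4x4, takes a point from camera to tool coordinates, whose origin is the TCP and whose axes are the tool frame's). Camera axes: x right, y up, looking along -z (the intrinsics and any distortion apply to the point x, -y, -z); pixel columns grow to the right and rows downward; lengths in m; the calibration is good to about 2 mm. A picture is of the moment at which its call begins: read the wrist's pose just before it. camera_params takes no time and is no camera call.
- manip.sign_off(): hands the job in, once; it reports no verdict.
The state is a dict: "clock": time; "qpos": joint angles; "dq": joint speeds; "effort": joint torques, N m; "tool_pos": TCP position; "ee_rot": TCP orientation; "force": force on the tool from outside, world axes, zero at the start; "wrist_torque": the same for the moment, N m; "width": opening from 0.0 (shut) to 1.0 (fully open).
Only numpy, scipy, OpenCV 4.12 (cv2) and the standard library are available. Lean on these libraries where they do the work, as an engineer would, in place of code of your own. Each camera call takes 0.05 s, during which the arm holds its last target.

### The job

The LED driver is mounted in its junction box, which can now be closed up: swing the lid shut, then fetch the orange snap cap, set it mouth down on the split stud that comes up through the lid and press it straight down. Do not stop at the click: keep pushing until the black foam washer is well squeezed under the cap, and finish like that, with the hand still firmly pressing the cap down. Leave the tape, the screw jar and the screwdriver where they are.

Things in the scene. Friction and masses are not known exactly. Their poses are not given: they have to be found in the camera images.
- junction_box: White plastic junction box, 130 mm (x) by 160 mm (y), on a plywood board 170 x 210 x 12 mm fixed to the table. Origin: centre of the board's underside, on the table; z up; +x points from hinge side to stud side. Rim 72 mm above the table. Two grey cable glands stick out 17 mm from each y side, 42 mm above the table. A grey LED driver and a terminal strip lie inside.
- lid (a joint): Lid angle in rad: 0 shut, positive open; starts 0.75 to 1.3. White plate, 4 mm thick, 164 mm wide (y), 133 mm long, hinged along the box's -x rim, 65 mm from the box centre; its top is 76 mm above the table when shut. Stiff hinge: the lid stays where it is left and 0.5 to 2 N near its free edge swings it.
- lid_hinge (a point): Middle of the lid's hinge line, 72 mm above the table, 65 mm to the -x side of the box centre. The hinge line runs along the box's y. This frame turns with the lid: x points along the lid to the free edge, z is the normal of the lid's outer face, which lies 4 mm above this point.
- lid_edge (a point): Middle of the lid's free edge, on the outer face, 130 mm from the hinge line.
- stud (a point): On the axis of the white split snap stud, level with the top of the shut lid (76 mm above the table); fixed to the box, 45 mm to the +x side of its centre, z up. The nose reaches 17 mm above this point; four sprung prongs bulge to 19 mm across at 10 mm above it. The shut lid lets the stud up through a 23 mm hole, 110 mm from the hinge line.
- seal: Black foam washer round the lid's hole, 33 mm outside and 23 mm inside diameter, 4 mm thick; it moves with the lid. Origin on the hole's axis at its underside. It squashes by up to 3 mm with about 3.5 N per mm.
- cap: Orange round snap cap, 34 mm across (36 over the fine ribs), 22 mm tall, about 20 g, standing mouth down on the table, upright sides, flat closed top. Origin: centre of its underside (the mouth); z up. The mouth has a throat 16 mm across and 3 mm deep, then a wider space 14.5 mm deep. It can be pushed down while held by its sides, or from above on its top.
- tape: Bystander: roll of blue insulating tape lying flat, 64 mm across, 19 mm high. Origin: centre of its underside.
- screw_jar: Bystander: clear jar of screws with a grey cap, 52 mm across, 58 mm tall. Origin: centre of its underside.
- screwdriver: Bystander: screwdriver with a green handle, 180 mm long, lying along its x. Origin: below its middle, on the table.
- cap_top (a point): Middle of the cap's flat top, 22 mm above its underside. Underside heights above the point stud: 13 mm when the cap rests loosely on the prong bulges; a push rising to about 7 to 14 N takes it over them; at 10 to 7 mm the prongs spring out inside it (the click), the force drops away and they draw the cap down; at 4 mm it meets the washer; at 1 mm the washer is fully squashed.
Not all that is in view belongs to the job. Several things have the shape of the cap; the one meant has the colours described above.

How it is judged:
By the outcome, as a careful person would: the job done as asked, in the order asked, and still so for the second after the job is handed in, while the arm keeps its last pose, push and grip.
It also fails if it takes over 69 s, if anything falls off the work surface, if the arm or the gripper's body presses on something with over 40 N, if the wrist force passes 120 N, or if a joint passes its speed limit or range.

## Working session

There is one attempt and no reset: what is moved stays moved. The work goes in short steps, Python scripts to look and compute and a shell command to move; the robot and the scene stay as the last step left them, time stands still between calls to the robot, and variables do not carry over. Pictures are saved under pics/ and viewed, and the job is handed in when it is done.

```bash
mkdir -p pics; ls
cat > h.py <<'E'
import numpy as np, cv2
from workcell import manip
def grab(name,fn):
    s=manip.observe(); im=manip.read_camera(name); cv2.imwrite('pics/'+fn+'.png',im); np.savez('pics/'+fn+'.npz',p=s['tool_pos'],R=s['ee_rot']); return im
def cam(name,fn=None):
    P=manip.camera_params(name)
    if name=='wrist':
        d=np.load('pics/'+fn+'.npz'); T=np.eye(4);T[:3,:3]=d['R'];T[:3,3]=d['p']
        return P,T@np.array(P['tool_from_camera'])
    return P,np.linalg.inv(np.array(P['view']))
def ray(name,u,v,fn=None):
    P,C=cam(name,fn)
    K=np.array([[P['fx'],0,P['cx']],[0,P['fy'],P['cy']],[0,0,1.]])
    q=cv2.undistortPoints(np.array([[[u,v]]],float),K,np.array([P['k1'],0,0,0.]))[0,0]
    d=C[:3,:3]@np.array([q[0],-q[1],-1]); return C[:3,3],d/np.linalg.norm(d)
def onz(name,u,v,z,fn=None):
    o,d=ray(name,u,v,fn); return o+d*(z-o[2])/d[2]
def proj(name,X,fn=None):
    P,C=cam(name,fn); c=np.linalg.inv(C)@np.append(X,1); x=np.array([c[0],-c[1]])/-c[2]
    x=x*(1+P['k1']*(x@x)); return np.array([P['fx']*x[0]+P['cx'],P['fy']*x[1]+P['cy']])
def tri(*rays):
    A=sum(np.eye(3)-np.outer(d,d) for o,d in rays); b=sum((np.eye(3)-np.outer(d,d))@o for o,d in rays)
    return np.linalg.solve(A,b)
E
python3 - <<'E'
from h import *
for n in ['side','top','wrist']: grab(n,n+'0')
s=manip.observe(); print(s, manip.grasp_offset)
for n in ['side','top','wrist']: print(n,manip.camera_params(n))
E
```

```text
pics
{'clock': 0.15, 'qpos': array([ 9.87997493e-01,  3.42559630e-01,  1.52476460e+00, -1.68093176e-05,
        1.27539730e+00, -1.45993717e-01]), 'dq': array([-0.00063889, -0.00197789, -0.00185283,  0.00094879, -0.00029996,
       -0.00197404]), 'effort': array([ 2.26977747e-03, -4.33907747e+01, -2.46148360e+01, -1.80427396e-04,
        5.75242288e-03,  5.78031882e-05]), 'tool_pos': array([0.22192244, 0.47547476, 0.23079871]), 'ee_rot': array([[ 4.23041938e-01,  9.06109899e-01, -6.07864511e-04],
       [ 9.06109412e-01, -4.23042349e-01, -9.51377432e-04],
       [-1.11920494e-03, -1.48319202e-04, -9.99999363e-01]]), 'force': array([-0.64092631,  0.61292058, -0.65921855]), 'wrist_torque': array([-0.02622606,  0.05088863, -0.01250865]), 'width': 1.0032000109050154} 0.0187
side {'fx': 441.1819730206143, 'fy': 441.1819730206143, 'cx': 317.14098338835794, 'cy': 210.69677861901633, 'k1': -0.033474045911236164, 'view': array([[ 0.94348743, -0.33118694, -0.0121114 , -0.47020096],
       [ 0.22132144,  0.60245841,  0.76685115, -0.15228841],
       [-0.24667447, -0.72619493,  0.6417107 , -1.00
[... 261 characters left out ...]
, -0.01891994],
       [ 0.99155021, -0.01819635,  0.12844091, -0.52427405],
       [-0.12854298, -0.00455058,  0.9916935 , -1.23993522],
       [ 0.        ,  0.        ,  0.        ,  1.        ]])}
wrist {'fx': 281.6015004333519, 'fy': 281.6015004333519, 'cx': 317.88768538740044, 'cy': 198.20979558506065, 'k1': -0.025471415289968782, 'tool_from_camera': array([[ 9.99998405e-01,  1.01321355e-03, -1.47064435e-03,
        -2.75430679e-04],
       [ 5.34357222e-04, -9.55509886e-01, -2.94958594e-01,
        -7.54511554e-02],
       [-1.70407126e-03,  2.94957337e-01, -9.55508904e-01,
        -1.41935210e-01],
       [ 0.00000000e+00,  0.00000000e+00,  0.00000000e+00,
         1.00000000e+00]])}
```

View pics/side0.png

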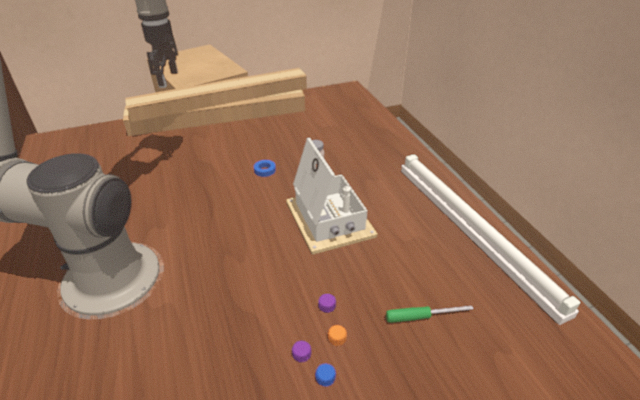

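View pics/top0.png

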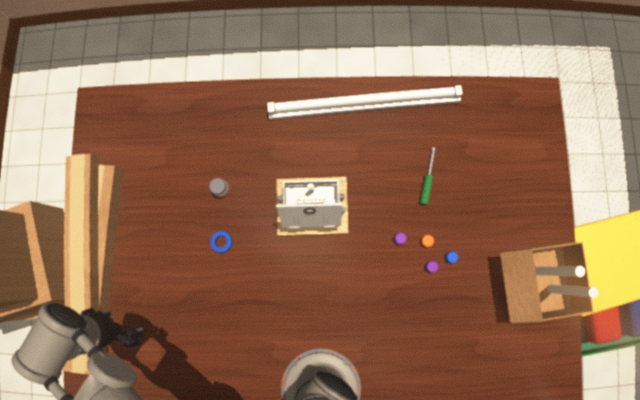

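View pics/wrist0.png

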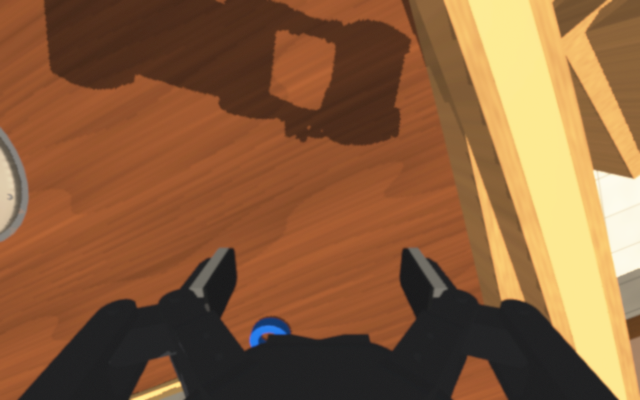

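The side view shows the box at about (330,215) with its lid open and the tape at (264,167). The screwdriver is at (430,314). The cap-shaped things are purple (327,303), orange (337,333), purple (302,351) and blue (326,374). Only the orange one, at (428,241) in the top view, fits the description. I'll confirm it in crops and measure.

Run:
```python
from h import *
s=cv2.imread('pics/side0.png');t=cv2.imread('pics/top0.png')
a=cv2.resize(s[130:270,270:400],None,fx=4,fy=4,interpolation=3)
b=cv2.resize(t[165:245,265:365],None,fx=2.7,fy=2.7,interpolation=3)
c=cv2.resize(s[285:390,285:365],None,fx=2.7,fy=2.7,interpolation=3)
o=np.zeros((600,800,3),np.uint8);o[:a.shape[0],:a.shape[1]]=a;o[:b.shape[0],525:525+b.shape[1]]=b;o[230:230+c.shape[0],525:525+c.shape[1]]=c
cv2.imwrite('pics/crop0.png',o)
rr=[]
for n,im in(('side',s),('top',t)):
    hsv=cv2.cvtColor(im,cv2.COLOR_BGR2HSV)
    m=cv2.inRange(hsv,(8,190,200),(20,255,255))
    k,l,st,ce=cv2.connectedComponentsWithStats(m)
    for i in range(1,k):
        if st[i,4]>25: print(n,st[i],ce[i],onz(n,*ce[i],0.018))
```

```text
(no output)
```

View pics/crop0.png

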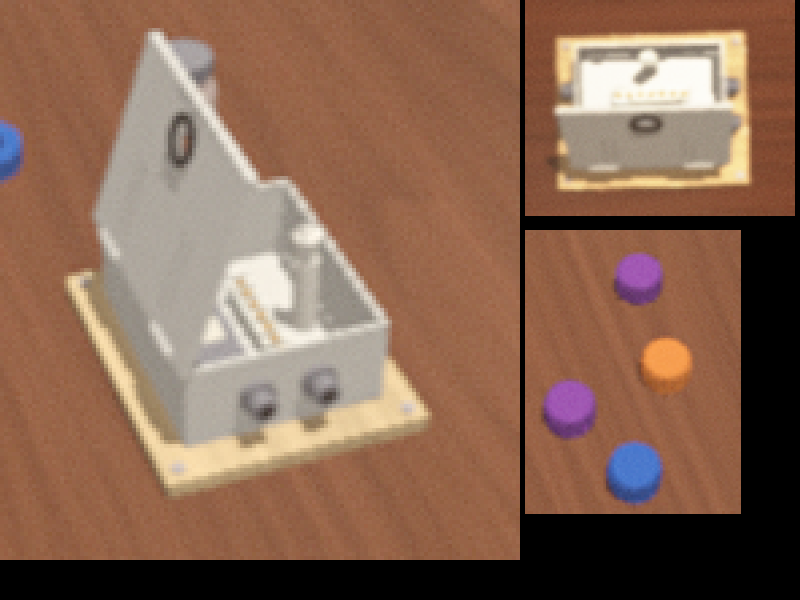

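The orange cap is confirmed in the crop, between the two purple ones and near the blue. The lid opens toward the robot (hinge on the near side), at roughly 1.1–1.3 rad.

Run:
```python
from h import *
s=cv2.imread('pics/side0.png');t=cv2.imread('pics/top0.png')
cs={}
for n,im,(u,v) in(('side',s,(337,333)),('top',t,(428,241))):
    hsv=cv2.cvtColor(im,cv2.COLOR_BGR2HSV); print(hsv[v,u])
    m=cv2.inRange(hsv,(8,170,150),(20,255,255)); k,l,st,ce=cv2.connectedComponentsWithStats(m)
    i=l[v,u]; print(n,st[i],ce[i],onz(n,*ce[i],0.014)); cs[n]=ce[i]
print('tri',tri(ray('side',*cs['side']),ray('top',*cs['top'])))
# neighbours
for n,p in(('purpleA',(400,239)),('purpleB',(432,267)),('blue',(452,257))): print(n,onz('top',*p,0.018))
# board by color in top
hsv=cv2.cvtColor(t,cv2.COLOR_BGR2HSV); print(hsv[231,300],hsv[182,282], hsv[220,310])
m=cv2.inRange(hsv,(14,60,150),(30,200,255)); m[:, :260]=0;m[:,360:]=0;m[:160]=0;m[245:]=0
pts=cv2.findNonZero(m); r=cv2.minAreaRect(pts); print(r)
q=cv2.boxPoints(r); w=np.array([onz('top',*p,0.012) for p in q]); print(w, w.mean(0)); print([np.linalg.norm(w[i]-w[i-1]) for i in range(4)])
# side: stud nose: crop (305,232)/4 + (270,130) ; top nose approx crop (648,60)->
print('side stud nose z.093',onz('side',270+307/4,130+230/4,0.093))
print('top nose',onz('top',265+(648-525)/2.7,165+57/2.7,0.093))
print('gl tri',tri(ray('side',270+307/4,130+230/4),ray('top',265+(648-525)/2.7,165+57/2.7)))
```

```text
[ 14 170 247]
side [328 325  19  21 282] [336.88297872 334.84042553] [ 0.42548363 -0.32486644  0.014     ]
[ 15 178 252]
top [422 234  13  14 143] [427.88111888 240.27272727] [ 0.42585832 -0.32600728  0.014     ]
tri [ 0.42549044 -0.32565805  0.01516814]
purpleA [ 0.43118943 -0.2421028   0.018     ]
purpleB [ 0.34668228 -0.33409335  0.018     ]
blue [ 0.37453949 -0.39529853  0.018     ]
[ 17 118 192] [ 22  71 245] [ 16  48 158]
((311.5289306640625, 205.54087829589844), (57.92210006713867, 72.49980926513672), 88.40885925292969)
[[ 0.62394596  0.12918428  0.012     ]
 [ 0.62586507 -0.08999076  0.012     ]
 [ 0.45089379 -0.09065916  0.012     ]
 [ 0.44866532  0.12468387  0.012     ]] [0.53734253 0.01830456 0.012     ]
[np.float64(0.1753384067221442), np.float64(0.21918344254176647), np.float64(0.17497255311776203), np.float64(0.21535455796884367)]
side stud nose z.093 [0.58322315 0.0159331  0.093     ]
top nose [0.58078559 0.0168793  0.093     ]
gl tri [0.58211543 0.01654361 0.09258884]
```

```bash
cat >> h.py <<'E'
def go(p,yaw=None):
    """shift (mm, tool axes) and turn about tool z to bring TCP to p with tool x at world angle yaw (deg), tool vertical"""
    from scipy.spatial.transform import Rotation as Ro
    s=manip.observe(); R=np.array(s['ee_rot']); d=R.T@(np.array(p)-s['tool_pos'])*1000
    out=[np.round(d,1).tolist()]
    if yaw is not None:
        a=np.deg2rad(yaw); x=np.array([np.cos(a),np.sin(a),0]); z=np.array([0,0,-1.]); T=np.c_[x,np.cross(z,x),z]
        out.append(np.round(Ro.from_matrix(R.T@T).as_rotvec(),3).tolist())
    return out
E
python3 - <<'E'
from h import *
def ony(n,u,v,y):
    o,d=ray(n,u,v); return o+d*(y-o[1])/d[1]
for nm,(a,b),y in(('nearfree',(258,188),.0165-.082),('farfree',(152,32),.0165+.082),('nearhinge',(187,362),-.0655),('farhinge',(96,215),.0985)):
    p=ony('side',270+a/4,130+b/4,y); print(nm,p, np.arctan2(p[2]-.072,p[0]-.472), np.hypot(p[2]-.072,p[0]-.472))
print(go([0.40,-0.03,0.23],90))
E
```

```text
nearfree [ 0.51776489 -0.0655      0.19585573] 1.2168548433293322 0.13204040176532114
farfree [0.51205558 0.0985     0.20331208] 1.274721118308547 0.13728551455908136
nearhinge [ 0.47548638 -0.0655      0.08332569] 1.2721720605796842 0.011850151752309754
farhinge [0.47051793 0.0985     0.07624285] 1.9068572678190794 0.004494250818477495
[[-382.7, 375.2, 1.2], [-0.0, 0.001, -0.437]]
```

```bash
python3 -m handwheel '[[-1,[-374,393,1],[0,0,-0.437]],[-1,[-374,393,1],[0,0,-0.437]],[-1,[-374,393,1],[0,0,-0.437]],[-1,[-374,393,1],[0,0,-0.437]],[-1,[-374,393,1],[0,0,-0.437]],[-1,[-374,393,1],[0,0,-0.437]],[-1,[-374,393,1],[0,0,-0.437]],[-1,[-374,393,1],[0,0,-0.437]]]' 40; python3 -c "
from h import *
print(go([.42,-.03,.23],90))"
```

```text
clock: 1.15
tool_pos: [0.401, 0.0181, 0.2305]
ee_rot: [[0.0, 1.0, 0.001], [1.0, -0.0, 0.0], [0.0, 0.001, -1.0]]
force: [0.5, 0.8, 0.3]
width: -0.002
[[-48.1, 19.0, 0.5], [0.001, -0.0, -0.0]]
```

```bash
python3 -m handwheel '[[-1,[-48,40,0],[0,0,0]],[-1,[-48,60,20],[0,0,0]],[-1,[-48,69,58],[0,0,0]],[-1,[-48,69,58],[0,0,0]]]'
python3 - <<'E'
from h import *
s=grab('side','s1'); w=grab('wrist','w1')
a=cv2.resize(s[90:250,240:400],None,fx=2.5,fy=2.5,interpolation=3)
o=np.zeros((400,400+400,3),np.uint8);o[:,:400]=a[:400];o[:250,400:]=cv2.resize(w,(400,250));cv2.imwrite('pics/c1.png',o)
E
```

```text
clock: 1.65
tool_pos: [0.4681, -0.0277, 0.1701]
ee_rot: [[0.0, 1.0, -0.006], [1.0, -0.0, 0.002], [0.002, -0.006, -1.0]]
force: [-0.6, -0.8, -0.3]
width: -0.001
```

View pics/c1.png

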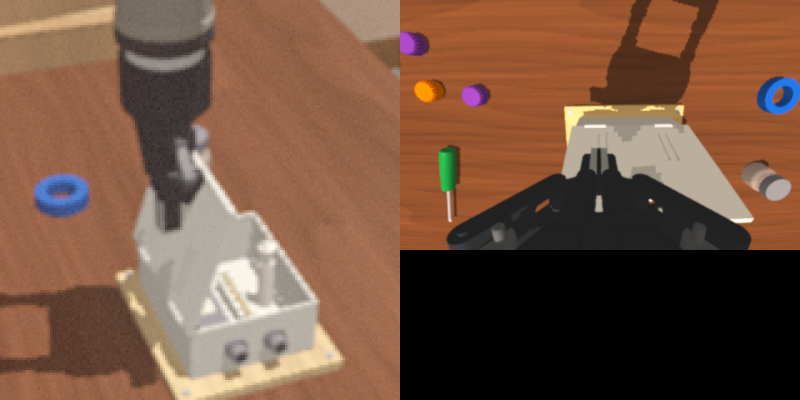

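The fingertips stand behind the lid's outer face (side crop, at about (175,215)), clear of the stud. I'll push the lid along its arc.

```bash
python3 -m handwheel '[[-1,[0,25,2],[0,0,0]],[-1,[0,48,4],[0,0,0]],[-1,[0,60,12],[0,0,0]],[-1,[0,70,21],[0,0,0]],[-1,[0,79,32],[0,0,0]],[-1,[0,87,43],[0,0,0]],[-1,[0,93,55],[0,0,0]],[-1,[0,98,68],[0,0,0]]]'; python3 -m handwheel '[[-1,[0,3,12],[0,0,0]],[-1,[0,5,22],[0,0,0]],[-1,[0,5,26],[0,0,0]],[-1,[0,5,26],[0,0,0]]]'
```

```text
clock: 2.75
tool_pos: [0.5679, -0.0279, 0.1034]
ee_rot: [[-0.0, 1.0, -0.0], [1.0, 0.0, 0.0], [0.0, -0.0, -1.0]]
force: [-0.1, -0.1, 0.3]
width: 0.002
clock: 3.25
tool_pos: [0.5725, -0.0279, 0.0782]
ee_rot: [[-0.0, 1.0, -0.0], [1.0, 0.0, 0.0], [0.0, -0.0, -1.0]]
force: [1.3, -0.3, -0.2]
width: 0.001
```

```bash
python3 -m handwheel '[[-1,[0,0,3],[0,0,0]],[-1,[0,0,4],[0,0,0]],[-1,[0,0,4],[0,0,0]]]'
python3 - <<'E'
from h import *
s=grab('side','s2'); w=grab('wrist','w2')
a=cv2.resize(s[90:250,240:400],None,fx=2.5,fy=2.5,interpolation=3)
o=np.zeros((400,400+400,3),np.uint8);o[:,:400]=a[:400];o[:250,400:]=cv2.resize(w,(400,250));cv2.imwrite('pics/c2.png',o)
E
```

```text
clock: 3.62
tool_pos: [0.5731, -0.0279, 0.076]
ee_rot: [[-0.0, 1.0, 0.002], [1.0, 0.0, -0.0], [-0.0, 0.002, -1.0]]
force: [-2.5, -0.3, 8.6]
width: 0.001
```

View pics/c2.png

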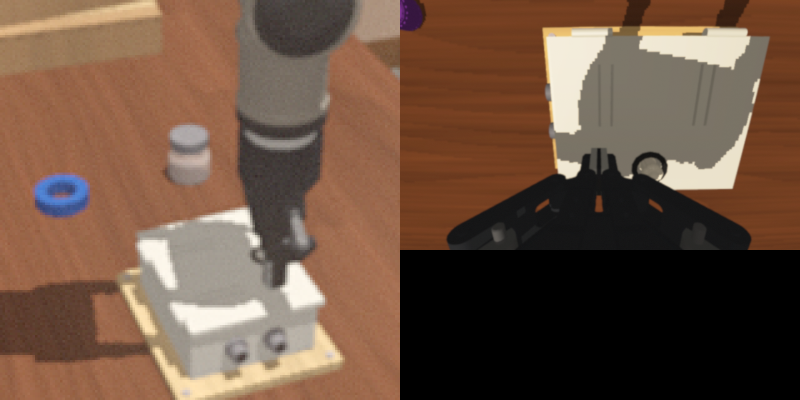

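The lid is shut: 8.6 N reaction at TCP z = 0.076, and both views show the plate flat with the stud through the ring. I'll lift off and measure the stud from above.

```bash
python3 -m handwheel '[[-1,[0,0,-50],[0,0,0]],[-1,[0,0,-100],[0,0,0]],[-1,[44,9,-128],[0,0,0]],[-1,[44,9,-128],[0,0,0]],[-1,[44,9,-128],[0,0,0]],[-1,[44,9,-128],[0,0,0]]]'
python3 - <<'E'
from h import *
w=grab('wrist','w3');grab('side','s3');t=grab('top','t3')
o=np.zeros((600,800,3),np.uint8)
a=cv2.resize(w[130:290,240:400],None,fx=3,fy=3,interpolation=3);o[:480,:480]=a
s=cv2.imread('pics/s3.png');b=cv2.resize(s[160:260,280:390],None,fx=2.9,fy=2.9,interpolation=3);o[:290,481:481+319]=b
cv2.imwrite('pics/c3.png',o)
print(proj('wrist',[.582,.0165,.093],'w3'),proj('wrist',[.582,.0165,.08],'w3'))
E
```

```text
clock: 4.47
tool_pos: [0.581, 0.0154, 0.2012]
ee_rot: [[0.001, 1.0, -0.002], [1.0, -0.001, 0.0], [0.0, -0.002, -1.0]]
force: [0.1, 0.7, -0.8]
width: -0.005
[318.91343015 197.61930469] [318.84791062 193.72812612]
```

View pics/c3.png

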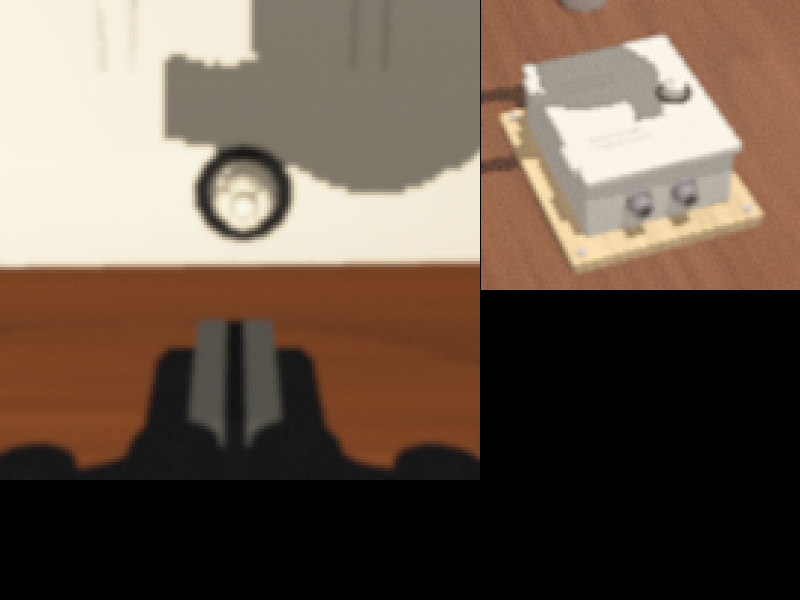

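Run:
```python
from h import *
w=cv2.imread('pics/w3.png');g=cv2.cvtColor(w,cv2.COLOR_BGR2GRAY)
m=((g<70)*255).astype(np.uint8);m[:175]=0;m[213:]=0;m[:,:300]=0;m[:,345:]=0
c=max(cv2.findContours(m,cv2.RETR_EXTERNAL,cv2.CHAIN_APPROX_NONE)[0],key=len)
e=cv2.minEnclosingCircle(c);f=cv2.fitEllipse(c);print(e,f)
print('ring',onz('wrist',*f[0],.080,'w3'),'diam mm',np.mean(f[1])/281.6*(.3426-.08)*1000)
x0=np.array([321,198.3]);print('nose',onz('wrist',*x0,.093,'w3'))
d=np.load('pics/w3.npz');print('tcp px',proj('wrist',d['p'],'w3'))
```

```text
((321.0762634277344, 193.51271057128906), 15.253530502319336) ((320.7860412597656, 193.80718994140625), (27.295299530029297, 27.9774227142334), 23.61104965209961)
ring [0.582083   0.01838657 0.08      ] diam mm 25.771691870282996
nose [0.58266468 0.0184402  0.093     ]
tcp px [317.85332679 252.02532702]
```

```bash
python3 -m handwheel '[[-1,[-341,-155,0],[0,0,1.2]],[-1,[-341,-155,0],[0,0,1.2]],[0.4,[-341,-155,0],[0,0,1.2]],[0.4,[-341,-155,0],[0,0,1.3]],[0.4,[-341,-155,0],[0,0,1.3]],[0.4,[-341,-155,0],[0,0,1.3]],[0.4,[-341,-155,0],[0,0,1.4]],[0.4,[-341,-155,0],[0,0,1.4]]]'; python3 -c "
from h import *
print(go([.4255,-.3255,.2],-44))"
```

```text
clock: 5.62
tool_pos: [0.4257, -0.3262, 0.2019]
ee_rot: [[0.987, 0.163, -0.001], [0.163, -0.987, 0.001], [-0.0, -0.001, -1.0]]
force: [0.8, 0.6, -0.3]
width: 0.703
[[-0.1, -0.7, 1.9], [-0.001, 0.001, 0.932]]
```

```bash
python3 -m handwheel '[[0.4,[0,0,0],[0,0,0.18]],[0.4,[0,0,0],[0,0,0.36]],[0.4,[0,0,0],[0,0,0.54]],[0.4,[0,0,0],[0,0,0.72]],[0.4,[0,0,0],[0,0,0.9]],[0.4,[0,0,0],[0,0,0.93]],[0.4,[0,0,0],[0,0,0.93]]]'
python3 - <<'E'
from h import *
w=grab('wrist','w4')
hsv=cv2.cvtColor(w,cv2.COLOR_BGR2HSV)
m=cv2.inRange(hsv,(8,150,200),(20,255,255));m=cv2.morphologyEx(m,cv2.MORPH_OPEN,np.ones((3,3)))
k,l,st,ce=cv2.connectedComponentsWithStats(m)
for i in range(1,k):
    if st[i,4]>100: print(st[i],ce[i],onz('wrist',*ce[i],.02,'w4'))
E
```

```text
clock: 6.5
tool_pos: [0.4266, -0.325, 0.2022]
ee_rot: [[0.727, -0.686, -0.0], [-0.686, -0.727, 0.0], [-0.0, -0.0, -1.0]]
force: [-0.5, -1.0, 0.1]
width: 0.702
[595  87  38  65 285] [613.27017544 118.10526316] [ 0.72003386 -0.50446033  0.02      ]
[303 166  31  27 307] [320.23778502 180.62540717] [ 0.42646999 -0.32869755  0.02      ]
```

View pics/w4.png

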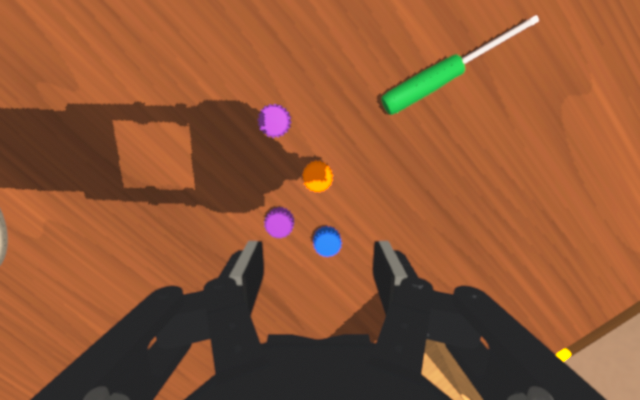

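The orange cap is at (318,177) and partly shadowed, so I'll widen the mask to include the shadow.

Run:
```python
from h import *
w=cv2.imread('pics/w4.png');hsv=cv2.cvtColor(w,cv2.COLOR_BGR2HSV)
print(hsv[170,315],hsv[185,318],hsv[177,340],hsv[165,300])
m=cv2.inRange(hsv,(8,225,130),(24,255,255));m[:150]=0;m[205:]=0;m[:,:295]=0;m[:,340:]=0
m=cv2.morphologyEx(m,cv2.MORPH_CLOSE,np.ones((5,5)))
c=max(cv2.findContours(m,cv2.RETR_EXTERNAL,cv2.CHAIN_APPROX_NONE)[0],key=len)
(x,y),r=cv2.minEnclosingCircle(c);print(x,y,r,cv2.boundingRect(c))
for z in (.022,.014):print(onz('wrist',x,y,z,'w4'))
# predicted circle of the top edge, at estimates
for X in([.4255,-.3255],[.4255,-.3275]):
  q=np.array([proj('wrist',[X[0]+.0175*np.cos(a),X[1]+.0175*np.sin(a),z],'w4') for a in np.linspace(0,6.28,60) for z in (0,.022)]);print(X,q.min(0),q.max(0))
cv2.imwrite('pics/c4.png',np.hstack([cv2.resize(w[145:210,285:350],None,fx=6,fy=6,interpolation=0),cv2.resize(cv2.cvtColor(m,8)[145:210,285:350],None,fx=6,fy=6,interpolation=0)]))
```

```text
[ 14 255 199] [ 22 255 255] [ 10 175 185] [ 11 163  94]
317.0 176.1896514892578 15.483179092407227 (303, 161, 30, 31)
[ 0.4276814 -0.3218644  0.022    ]
[ 0.42643595 -0.32313903  0.014     ]
[0.4255, -0.3255] [302.86438906 161.6683912 ] [332.70231946 193.97558625]
[0.4255, -0.3275] [304.05370461 162.84130672] [333.8531128  195.14677786]
```

View pics/c4.png

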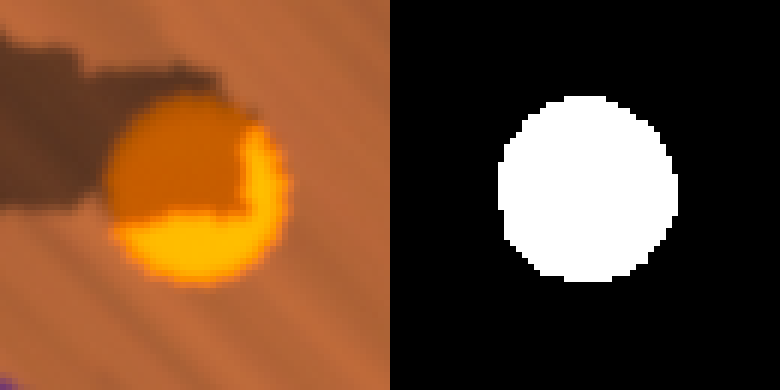

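```bash
python3 -m handwheel '[[0.4,[-0.5,0,60],[0,0,0]],[0.4,[-0.5,0,120],[0,0,0]],[0.4,[-0.5,0,160],[0,0,0]],[0.4,[-0.5,0,185],[0,0,0]],[0.4,[-0.5,0,195],[0,0,0]],[0.4,[-0.5,0,195],[0,0,0]]]'; python3 -m handwheel '[[-1,[0,0,0],[0,0,0]],[-1,[0,0,0],[0,0,0]],[-1,[0,0,0],[0,0,0]],[-1,[0,0,0],[0,0,0]],[-1,[0,0,0],[0,0,0]],[-1,[0,0,0],[0,0,0]]]' 60
python3 - <<'E'
from h import *
w=grab('wrist','w5');s=grab('side','s5')
cv2.imwrite('pics/c5.png',np.hstack([cv2.resize(w[180:340,220:420],None,fx=2,fy=2),cv2.resize(s[280:380,270:395],None,fx=3.2,fy=3.2)]))
E
```

```text
clock: 7.3
tool_pos: [0.4264, -0.3246, 0.0073]
ee_rot: [[0.726, -0.688, -0.0], [-0.688, -0.726, 0.0], [-0.0, -0.0, -1.0]]
force: [-0.6, 0.3, -0.8]
width: 0.704
clock: 8.05
tool_pos: [0.427, -0.3252, 0.009]
ee_rot: [[0.726, -0.688, 0.002], [-0.688, -0.726, -0.002], [0.003, 0.0, -1.0]]
force: [-0.4, 0.1, 5.7]
width: 0.374
```

View pics/c5.png

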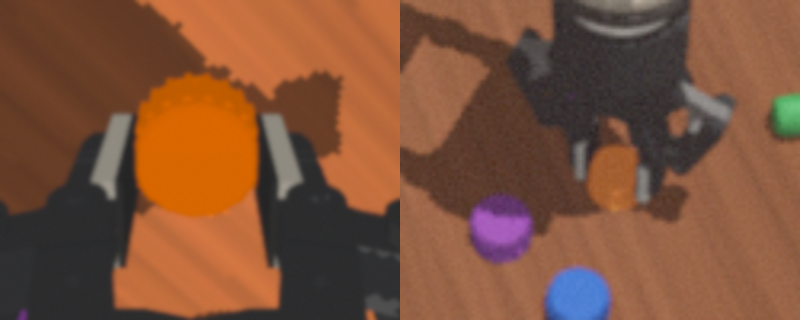

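```bash
python3 -m handwheel '[[-1,[0,0,-20],[0,0,0]],[-1,[0,0,-60],[0,0,0]],[-1,[0,0,-115],[0,0,0]],[-1,[0,0,-160],[0,0,0]],[-1,[0,0,-160],[0,0,0]],[-1,[0,0,-160],[0,0,0]]]' 80
python3 - <<'E'
from h import *
w=grab('wrist','w6');s=grab('side','s6')
cv2.imwrite('pics/c6.png',np.hstack([cv2.resize(w[180:340,220:420],None,fx=2,fy=2),cv2.resize(s[200:325,270:395],None,fx=2.56,fy=2.56)]))
print(go([.582,.018,.16]))
E
```

```text
clock: 8.9
tool_pos: [0.4261, -0.3243, 0.1674]
ee_rot: [[0.726, -0.688, 0.0], [-0.688, -0.726, -0.0], [0.0, -0.0, -1.0]]
force: [-0.2, 0.2, -0.0]
width: 0.365
[[-122.0, -355.6, 6.6]]
```

View pics/c6.png

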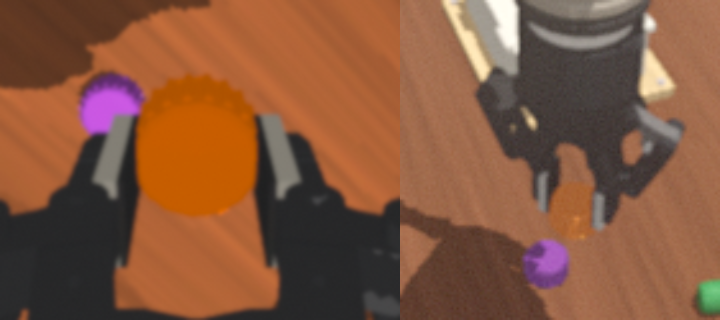

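Run:
```python
from h import *
w=cv2.imread('pics/w6.png');hsv=cv2.cvtColor(w,cv2.COLOR_BGR2HSV)
print([hsv[v,318].tolist() for v in (218,222,226,232,250,280,286,290)])
m=cv2.inRange(hsv,(8,235,170),(20,255,255));m[:200]=0;m[300:]=0;m[:,:280]=0;m[:,355:]=0
c=max(cv2.findContours(m,0,1)[0],key=len);print(cv2.boundingRect(c))
d=np.load('pics/w6.npz');R,p=d['R'],d['p']
a=cv2.boundingRect(c)
for v in(255,257,259):
    z=p[2]+.013; X=onz('wrist',a[0]+a[2]/2,v,z,'w6');print(v,(R.T@(X-p))*1000)
for yo in(-.003,0,.003):
    q=np.array([proj('wrist',p+R@np.array([.017*np.cos(t),yo+.017*np.sin(t),zz]),'w6') for t in np.linspace(0,6.28,90) for zz in(-.013,)]);q2=np.array([proj('wrist',p+R@np.array([.018*np.cos(t),yo+.018*np.sin(t),.009]),'w6') for t in np.linspace(0,6.28,90)])
    print(yo,q.min(0),q.max(0),q2.min(0),q2.max(0))
```

```text
[[13, 222, 183], [14, 255, 175], [14, 255, 176], [14, 255, 193], [14, 255, 200], [14, 255, 198], [14, 255, 196], [11, 178, 185]]
(289, 218, 59, 70)
255 [  0.08671457  -4.98511547 -12.99970978]
257 [  0.08686055  -3.8407609  -12.99977428]
259 [  0.08700806  -2.69079497 -12.99983911]
-0.003 [285.18927077 227.83450019] [351.45560717 286.95009886] [287.63558544 210.98624356] [348.91132216 266.89445385]
0 [285.39705625 233.40387982] [351.24866052 291.76926009] [287.80212556 215.93374063] [348.74607273 271.23077093]
0.003 [285.60281365 238.90182811] [351.0437172  296.52816503] [287.96728215 220.82669508] [348.58218293 275.52024791]
```

```bash
python3 -m handwheel '[[-1,[-122,-354,0],[0,0,0]],[-1,[-122,-354,0],[0,0,0]],[-1,[-122,-354,0],[0,0,0]],[-1,[-122,-354,0],[0,0,0]],[-1,[-122,-354,0],[0,0,0]],[-1,[-122,-354,0],[0,0,0]],[-1,[-122,-354,0],[0,0,0]],[-1,[-122,-354,0],[0,0,0]]]'; python3 -m handwheel '[[-1,[0,0,20],[0,0,0]],[-1,[0,0,42],[0,0,0]],[-1,[0,0,42],[0,0,0]],[-1,[0,0,42],[0,0,0]]]';python3 - <<'E'
from h import *
s=grab('side','s7');w=grab('wrist','w7')
cv2.imwrite('pics/c7.png',np.hstack([cv2.resize(s[140:240,290:390],None,fx=4,fy=4,interpolation=3),cv2.resize(w[140:340,220:420],None,fx=2,fy=2)]))
print(manip.observe()['tool_pos'],go([.5812,.0169,.125]))
E
```

```text
clock: 10.0
tool_pos: [0.5808, 0.0163, 0.166]
ee_rot: [[0.726, -0.687, -0.003], [-0.687, -0.726, -0.0], [-0.002, 0.002, -1.0]]
force: [0.4, -0.8, 1.0]
width: 0.36
clock: 10.5
tool_pos: [0.5817, 0.0152, 0.1261]
ee_rot: [[0.725, -0.689, 0.001], [-0.689, -0.725, -0.0], [0.001, -0.0, -1.0]]
force: [-1.1, -0.3, -0.1]
width: 0.366
[0.58201608 0.01561877 0.12645434] [[-1.5, -0.4, 1.5]]
```

View pics/c7.png

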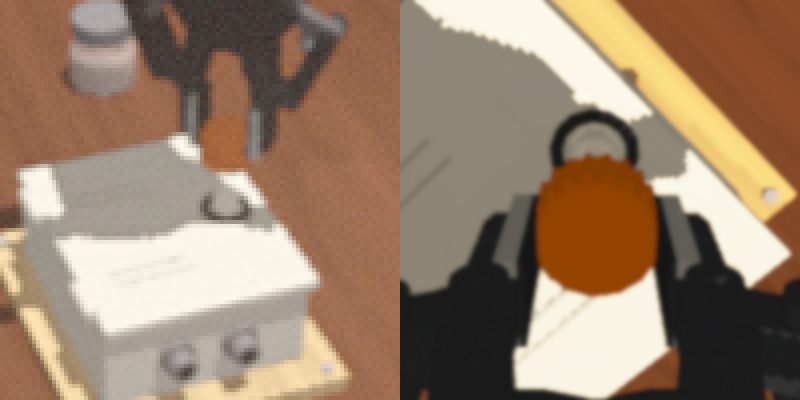

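Run:
```python
from h import *
s=cv2.imread('pics/s7.png');hsv=cv2.cvtColor(s,cv2.COLOR_BGR2HSV)
for X in([.5822,.018],[.582,.0165]):
  print(X,[proj('side',X+[z]) for z in(.08,.093,.116,.138)])
m=cv2.inRange(hsv,(5,170,100),(16,255,255));m[:168]=0;m[184:]=0;m[:,338:356]=m[:,338:356];m[:,:338]=0;m[:,356:]=0
k=cv2.findNonZero(m);print(cv2.boundingRect(k))
for v in range(168,184):
  x=np.nonzero(m[v])[0]; print(v,x.min() if len(x) else None,x.max() if len(x) else None,end='; ')
# ring in wrist w7 : stud axis expected px under hypothesis
for X in([.5822,.018],[.582,.0165]): print(proj('wrist',X+[.08],'w7'),proj('wrist',X+[.093],'w7'))
# ring top edge expected
q=np.array([proj('wrist',[.5822+.0165*np.cos(t),.018+.0165*np.sin(t),.08],'w7') for t in np.linspace(0,6.28,90)]);print(q.min(0),q.max(0),'observed x 495?',220+151/2,220+237/2,'top',140+107/2)
```

```text
[0.5822, 0.018] [array([345.89977506, 191.26687695]), array([346.0540171 , 187.11721979]), array([346.33225884, 179.62017014]), array([346.60499186, 172.25728059])]
[0.582, 0.0165] [array([346.05231254, 191.62500288]), array([346.20788403, 187.47373574]), array([346.48853163, 179.97359757]), array([346.76363238, 172.60744973])]
(341, 175, 6, 7)
168 None None; 169 None None; 170 None None; 171 None None; 172 None None; 173 None None; 174 None None; 175 341 341; 176 None None; 177 None None; 178 341 341; 179 None None; 180 None None; 181 346 346; 182 None None; 183 None None; [315.93312734 218.43788593] [315.82391982 225.4238531 ]
[317.17788767 220.03570208] [317.15051452 227.11284055]
[292.8641025  196.33901289] [338.99593492 239.49862998] observed x 495? 295.5 338.5 top 193.5
```

```bash
python3 -m handwheel '[[-1,[-1,-1.2,8],[0,0,0]],[-1,[-1,-1.2,16],[0,0,0]],[-1,[-1,-1.2,22],[0,0,0]],[-1,[-1,-1.2,22],[0,0,0]]]' 100; python3 -m handwheel '[[-1,[0,0,3],[0,0,0]],[-1,[0,0,3],[0,0,0]]]'; python3 -m handwheel '[[-1,[0,0,3],[0,0,0]],[-1,[0,0,3],[0,0,0]]]';python3 - <<'E'
from h import *
s=grab('side','s8');w=grab('wrist','w8')
cv2.imwrite('pics/c8.png',np.hstack([cv2.resize(s[140:240,290:390],None,fx=4,fy=4,interpolation=3),cv2.resize(w[140:340,220:420],None,fx=2,fy=2)]))
print(manip.observe()['tool_pos'],manip.observe()['force'])
E
```

```text
clock: 11.1
tool_pos: [0.5812, 0.0179, 0.1026]
ee_rot: [[0.726, -0.688, -0.001], [-0.688, -0.726, 0.0], [-0.001, 0.001, -1.0]]
force: [0.9, -0.6, -0.2]
width: 0.351
clock: 11.35
tool_pos: [0.5816, 0.0178, 0.1003]
ee_rot: [[0.726, -0.688, -0.0], [-0.688, -0.726, 0.0], [-0.0, 0.0, -1.0]]
force: [1.0, 0.5, 0.2]
width: 0.355
clock: 11.6
tool_pos: [0.5823, 0.0177, 0.0977]
ee_rot: [[0.726, -0.688, 0.002], [-0.688, -0.726, -0.0], [0.001, -0.001, -1.0]]
force: [1.1, -0.2, 1.0]
width: 0.359
[0.58221011 0.01766886 0.09779998] [2.09200819 0.35132993 0.86321353]
```

View pics/c8.png

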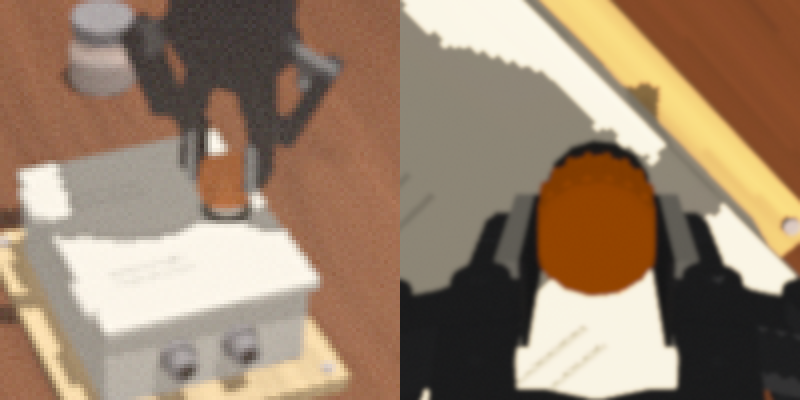

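The ring shows symmetrically round the cap, and contact is just beginning. I'll press in steps.

```bash
python3 -m handwheel '[[-1,[0,0,2],[0,0,0]],[-1,[0,0,2],[0,0,0]]]'; python3 -m handwheel '[[-1,[0,0,2],[0,0,0]],[-1,[0,0,2],[0,0,0]]]' ; python3 -m handwheel '[[-1,[0,0,2],[0,0,0]],[-1,[0,0,2],[0,0,0]]]'
```

```text
clock: 11.95
tool_pos: [0.5827, 0.0177, 0.0963]
ee_rot: [[0.725, -0.688, 0.003], [-0.688, -0.726, -0.0], [0.002, -0.002, -1.0]]
force: [2.6, -0.5, 4.2]
width: 0.353
clock: 12.2
tool_pos: [0.5824, 0.0177, 0.0935]
ee_rot: [[0.725, -0.688, 0.002], [-0.688, -0.725, -0.0], [0.002, -0.001, -1.0]]
force: [5.2, -0.6, 0.9]
width: 0.358
clock: 12.45
tool_pos: [0.5812, 0.0179, 0.0901]
ee_rot: [[0.725, -0.688, -0.001], [-0.688, -0.725, 0.0], [-0.001, 0.001, -1.0]]
force: [5.4, 0.2, -6.6]
width: 0.357
```

The force peaked and then reversed (-6.6 N), which is the click. I'll ease the sideways force and keep pushing into the washer.

```bash
python3 -m handwheel '[[-1,[0.7,-0.7,2],[0,0,0]],[-1,[0.7,-0.7,2],[0,0,0]]]'; python3 -m handwheel '[[-1,[0.3,-0.3,2],[0,0,0]],[-1,[0.3,-0.3,2],[0,0,0]]]' ; python3 -m handwheel '[[-1,[0,0,1],[0,0,0]],[-1,[0,0,1],[0,0,0]]]'
```

```text
clock: 12.7
tool_pos: [0.5814, 0.018, 0.0889]
ee_rot: [[0.726, -0.688, -0.003], [-0.688, -0.726, 0.0], [-0.002, 0.002, -1.0]]
force: [-1.7, 0.1, -0.4]
width: 0.357
clock: 12.95
tool_pos: [0.5824, 0.018, 0.0877]
ee_rot: [[0.726, -0.688, -0.001], [-0.688, -0.726, 0.0], [-0.001, 0.001, -1.0]]
force: [-3.4, 0.0, 5.4]
width: 0.353
clock: 13.2
tool_pos: [0.5825, 0.018, 0.0871]
ee_rot: [[0.726, -0.688, -0.001], [-0.688, -0.726, 0.0], [-0.001, 0.0, -1.0]]
force: [-5.0, 0.8, 7.5]
width: 0.352
```

```bash
python3 -m handwheel '[[-1,[-0.4,0.4,2],[0,0,0]],[-1,[-0.4,0.4,2],[0,0,0]]]'; python3 -m handwheel '[[-1,[-0.2,0.2,2],[0,0,0]],[-1,[-0.2,0.2,2],[0,0,0]]]' ; python3 -m handwheel '[[-1,[0,0,2],[0,0,0]],[-1,[0,0,2],[0,0,0]]]'
```

```text
clock: 13.45
tool_pos: [0.5825, 0.018, 0.0861]
ee_rot: [[0.726, -0.688, 0.001], [-0.688, -0.726, 0.0], [0.001, -0.001, -1.0]]
force: [-5.1, 0.7, 12.6]
width: 0.355
clock: 13.7
tool_pos: [0.5826, 0.0179, 0.0859]
ee_rot: [[0.726, -0.688, 0.003], [-0.688, -0.726, -0.0], [0.002, -0.002, -1.0]]
force: [-8.5, 1.4, 24.0]
width: 0.357
clock: 13.95
tool_pos: [0.5827, 0.018, 0.0856]
ee_rot: [[0.726, -0.688, 0.004], [-0.688, -0.726, -0.0], [0.003, -0.002, -1.0]]
force: [-14.0, 0.7, 37.4]
width: 0.353
```

```bash
python3 -m handwheel '[[-1,[-0.5,0.5,-2],[0,0,0]],[-1,[-0.5,0.5,-2],[0,0,0]],[-1,[-0.5,0.5,-2],[0,0,0]]]';python3 - <<'E'
from h import *
s=grab('side','s9');w=grab('wrist','w9')
cv2.imwrite('pics/c9.png',np.hstack([cv2.resize(s[140:240,290:390],None,fx=4,fy=4,interpolation=3),cv2.resize(w[140:340,220:420],None,fx=2,fy=2)]))
print(manip.observe()['tool_pos'],manip.observe()['force'])
E
```

```text
clock: 14.32
tool_pos: [0.5825, 0.018, 0.0859]
ee_rot: [[0.726, -0.688, 0.004], [-0.688, -0.726, -0.0], [0.003, -0.003, -1.0]]
force: [-5.7, 0.1, 23.7]
width: 0.355
[0.58250929 0.01796307 0.08592   ] [-6.97521541  2.02991088 22.09241978]
```

View pics/c9.png

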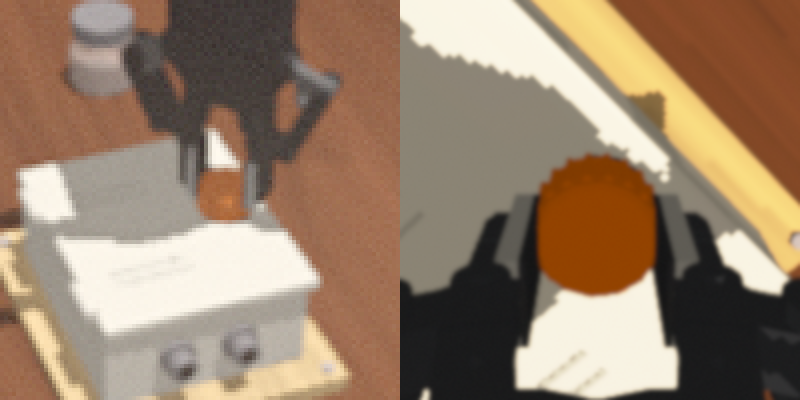

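The cap sits right down on the lid: no washer is visible in either view, and the cap hasn't moved in the jaws. The hand pushes with about 22 N. Handing in.

```bash
python3 -c "
from workcell import manip
print(manip.sign_off())"
```

```text
the job is handed in; nothing more can be done
None
```

I swung the lid shut, fetched the orange cap, set it on the stud and pressed it through the click until the washer bottomed out. I handed the job in at about 14.4 s, still gripping the cap and pushing down with roughly 22 N.

- **Lid:** The fingertips stopped at 76 mm with an 8.6 N reaction, which matches the height of the shut lid. The pictures show it flat with the stud up through the washer.
- **Click:** The highest upward force I read before the click was 4.2 N. That is below the 7–14 N given, probably because I only read the force at the end of each short step. It then reversed to -6.6 N as the prongs drew the cap down.
- **Washer:** Force rose through 5, 7.5 and 12.6 N, then climbed steeply once the cap stopped moving, about 1 mm above the lid, so the washer is fully squashed. The last pictures show no washer below the cap, and the cap hadn't slipped in the jaws.
- **Disagreements:**
  - The push briefly reached 37 N before I eased it back.
  - A sideways force of 6–7 N remained at the end.
  - The camera fixes on the stud and the cap differed by 1–2 mm, within the calibration.
- **Bystanders:** I moved nothing near the tape, jar or screwdriver, but I took no final picture of all three to check them.

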